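Make up a collecting kit and a slide kit

TASK

Make up two kits from the stock on the bench. The collecting kit is the three-compartment box: lay the forceps flat in its long compartment and stand the large jar and the vial upright in its two small compartments, one in each, either way round; the slide kit is the two-compartment box: stand the small jar upright in one compartment and lay the slide mailer flat, label up, in the other. Leave the tape roll, the beaker cup and the eraser where they are.

Things in the scene. Friction and masses are not known exactly. Their poses are not given: they have to be found in the camera images.
- jar_large: large screw-cap specimen jar, loose, standing: milky plastic body 46 diameter, black ribbed lid 50 diameter over the top 15, 62 tall in all, about 70 g. Origin: centre of its underside; z up. Same make as the small jar, told apart by size
- jar_small: small screw-cap specimen jar, loose, standing: milky plastic body 34 diameter, black ribbed lid 38 diameter over the top 13, 46 tall in all, about 35 g. Origin: centre of its underside; z up
- vial: slim snap-cap vial, loose, standing: milky plastic tube 25 diameter with a white cap 28 diameter over the top 9 (a look-only thumb tab on its rim), 66 tall in all, about 30 g. Origin: centre of its underside; z up
- mailer: slide mailer, a closed oblong plastic box lying flat, loose: 84 long (its x) x 31 wide (its y; the base below the lid is 30) x 28 tall (z), white lid with a paper label on top, about 50 g. Origin: centre of its underside
- forceps: steel forceps lying on their side on the bench, loose and rigid (the arms do not close): 125 long along x (joined tail at -x, tips at +x, origin at mid length), about 12 wide (y) across the arms at mid length where they are gripped, 9 thick (z), about 30 g. Origin: on the underside; either side may lie up
- box_three: white open box, three compartments (collecting kit), loose, 0.3 kg, 156 (x) x 159 (y) outside. Outer walls 18 tall, dividers 16, all 3 thick; floor 3 thick. Origin: centre of underside. Inside: long compartment x -75..75, y -76.5..3.5 (centre 0, -36.5); two small ones y 6.5..76.5, x -75..-1.5 and 1.5..75 (73.5 x 70, centres -38.25, 41.5 and 38.25, 41.5)
- box_two: white open box, two equal compartments (slide kit), loose, 0.3 kg, 116 (x) x 129 (y) outside. Outer walls 18 tall, divider 16, all 3 thick; floor 3 thick. Origin: centre of underside. Inside: x -55..55 with y 1.5..61.5 and y -61.5..-1.5 (each 110 x 60, centres 0, 31.5 and 0, -31.5)
- tape: bystander: roll of blue tape lying flat, ring 58 outside, 38 inside, 19 tall; leave it alone. Origin: centre of its underside
- cup: bystander: small empty beaker cup, pale blue, 48 across the rim, 50 tall, standing; leave it alone. Origin: centre of its underside
- eraser: bystander: red and blue eraser, 48 x 22 x 13, lying flat; leave it alone. Origin: centre of its underside
Things that resemble listed ones, but are neither listed nor needed, are in the scene too. Leave any green or red look-alike of the vial alone.

How it is judged:
At the end, for the whole second after the job is handed in: Forceps flat in the long bay, large jar and vial upright in one small bay each; small jar upright and mailer flat, label up, in one bay each of the other box. Each resting on its bay's floor (4 mm), tilt under 0.1 rad, centre inside the bay; all at rest, boxes flat on the bench (z of forceps in the frame of box_three between 0.0005 and 0.0135 m and angle between the z axis of forceps and the z axis of box_three, either way round below 0.1 rad and linear speed of each of forceps, jar_large, vial, jar_small, mailer, box_three, box_two below 0.02 m/s and x of forceps in the frame of box_three between -0.0765 and 0.0765 m and y of forceps in the frame of box_three between -0.0765 and 0.0035 m and z of jar_large in the frame of box_three between 0.0005 and 0.007 m and angle between each of jar_large, vial, jar_small, mailer's own z axis and vertical below 0.1 rad and z of vial in the frame of box_three between 0.0005 and 0.007 m and ((x of jar_large in the frame of box_three between 0.0015 and 0.0765 m and y of jar_large in the frame of box_three between 0.0065 and 0.0765 m and x of vial in the frame of box_three between -0.0765 and -0.0015 m and y of vial in the frame of box_three between 0.0065 and 0.0765 m) or (x of jar_large in the frame of box_three between -0.0765 and -0.0015 m and y of jar_large in the frame of box_three between 0.0065 and 0.0765 m and x of vial in the frame of box_three between 0.0015 and 0.0765 m and y of vial in the frame of box_three between 0.0065 and 0.0765 m)) and z of jar_small in the frame of box_two between 0.0005 and 0.007 m and z of mailer in the frame of box_two between 0.0005 and 0.007 m and ((x of jar_small in the frame of box_two between -0.055 and 0.055 m and y of jar_small in the frame of box_two between 0.0015 and 0.0615 m and x of mailer in the frame of box_two between -0.055 and 0.055 m and y of mailer in the frame of box_two between -0.0615 and -0.0015 m) or (x of jar_small in the frame of box_two between -0.055 and 0.055 m and y of jar_small in the frame of box_two between -0.0615 and -0.0015 m and x of mailer in the frame of box_two between -0.055 and 0.055 m and y of mailer in the frame of box_two between 0.0015 and 0.0615 m)) and height (world z) of each of box_three, box_two below 0.006 m and angle between each of box_three, box_two's own z axis and vertical below 0.06 rad); the robot touches nothing.
It fails at once if a bystander (tape roll, cup or eraser) is moved by more than 30 mm (distance of any of tape, cup, eraser from where it was at the start of the episode above 0.03 m).
It also fails if it takes over 128 s, if anything falls off the work surface, if the arm or the gripper's body presses on something with over 40 N, if the wrist force passes 120 N, or if a joint passes its speed limit or range.

ROBOT

A 7-joint arm with a two-finger parallel gripper is mounted at the origin on the work surface. World frame = base frame: x ahead of the robot, y to its left, z up, the work surface at z = 0. Lengths are in m, angles in rad, forces in N, time in s.
With the tool pointing down it reaches from about 0.4 to 0.85 m from the base axis. Payload 10.4 kg.
Tool frame: the origin (TCP) lies on the centre line of the jaws, within the pads' length; the fingertips stand 11 mm ahead of it and the grasp point (between the pads) lies 8 mm behind it (tip_reach is the distance from the TCP to the fingertips, in m); z points along the fingers, y is the line along which they close (so a half turn about z gives the same grasp; the last joint's range is limited). The gripper opens to 85 mm and grips with 20 to 120 N. Pads are 22 mm wide; open, the fingers measure 114 mm over their backs; the gripper's body (76 mm by 85 mm) begins 54 mm behind the grasp point. The pads swing forward as they close: fully open they stand 13 mm farther back than shut.
Start: joints at [-1.262, 0.332, -0.065, 1.46, 0.022, 1.35, -0.088], TCP at [0.204, 0.591, 0.242] pointing down, gripper open.
Joint ranges: [-2.6, 2.6], [-0.5, 2.12], [-1.47, 1.34], [0.16, 2.42], [-1.27, 4.41], [0.06, 2.06], [-2.6, 2.6]. Speed limits (rad/s): [2.22, 2.22, 2.79, 2.79, 3.14, 3.14, 3.14].

INTERFACE

Orientations are given as a unit quaternion [x, y, z, w].
In Python, from workcell import get_obs, camera, hand_in, tip_reach gives the robot as it stands. The module is installed in compiled form; this text tells all that it offers.
- The arm moves only by the tool move_arm, never from a script. Its argument "plan" is a list of rows, each an object with "delta_pos": the shift along the tool's x, y, z in shares of 75 cm (1.0 is 75 cm), a list of three; "turn": the turn, a rotation vector about the tool's x, y, z in a scale on which 1.0 is 2 pi rad, a list of three; "fingers": the closure, from 0 (fully open) to 1 (shut). A call has 1 to 12 rows; each row is the pose to reach, as a shift and turn from the pose commanded when the call began, along the tool's axes at that moment; what a row does not reach only later rows make up. A row lasts 1/8 s, in which the tool goes at most 62.5 mm and 10.7 degrees, less where a joint would pass 70% of its speed; a pose out of reach is approached as far as the arm can. No shift or turn number may pass 1 either way. A call with a gripper value outside its range is refused whole. The fingers move at their own pace and stop on an object; "force" is the grip in N (left out, the last holds). Time passes only in rows, so rows that repeat a pose let the fingers close. It gives the time, the measured TCP pose, the force, the opening and the grip force at its end, in the units of the state.
- get_obs(): the state, without advancing time (a new reading comes with each control period).
- camera(name): name is "scene" or "top" or "wrist"; returns a dict with "color" (384x512x3 uint8, red, green, blue), "range_z" (384x512 float32, m along the optical axis (not along the pixel's ray), 0 where there is no reading), "fx", "fy", "cx", "cy" (pixels), "R" (3x3) and "t" (3): a world point X has camera coordinates R X + t; the wrist camera has in their place "tool_from_camera" (4x4, takes a point from camera to tool coordinates, whose origin is the TCP and whose axes are the flange's). Camera axes: x right, y down, z forward; pixel columns grow to the right and rows downward; lengths in m; the calibration is good to about 2 mm. A picture is of the moment at which its call begins: read the wrist's pose just before it.
- hand_in(): hands the job in; it is judged then, once.
The state is a dict: "clock": time; "joint_pos": joint angles; "joint_velocities": joint speeds; "tau": joint torques, N m; "position": TCP position; "ee_rot": TCP orientation; "ft_force": force on the tool from outside, world axes, zero at the start; "torque": the same for the moment, N m; "grip_width": opening from 0.0 (shut) to 1.0 (fully open); "grasp_force": force on a finger pad.
Only numpy, scipy, OpenCV 4.12 (cv2) and the standard library are available. Lean on these libraries where they do the work, as an engineer would, in place of code of your own. Each camera call takes 0.05 s, during which the arm holds its last target. There are 200 camera calls.

## Working session

There is one attempt and no reset: what is moved stays moved. The work goes in short steps, Python scripts to look and compute and a tool call to move; the robot and the scene stay as the last step left them, time stands still between calls to the robot, and variables do not carry over. Pictures are saved under pics/ and viewed, at most 14 in all, crops included, and the job is handed in when it is done.

Besides the shell and the picture viewer there is one more tool, called after ">>>" as name(argument=value, ...), one argument or row to a line, values as JSON. move_arm: Moves the arm, as the interface text tells. Its arguments: {"type":"object","properties":{"plan":{"type":"array","items":{"type":"object","properties":{"delta_pos":{"type":"array","items":{"type":"number"}},"turn":{"type":"array","items":{"type":"number"}},"fingers":{"type":"number"}}}},"force":{"type":"number"}},"required":["plan"]}

```bash
mkdir -p pics
cat > h.py <<'E'
import numpy as np, cv2
from workcell import get_obs, camera, hand_in, tip_reach
from scipy.spatial.transform import Rotation as Ro
def snap(n):
    o=get_obs(); c=camera(n)
    if n=='wrist':
        T=np.array(c['tool_from_camera']); Rw=Ro.from_quat(o['ee_rot']).as_matrix()
        A=Rw@T[:3,:3]; p=Rw@T[:3,3]+np.array(o['position'])
        c['R']=A.T; c['t']=-A.T@p
    return c
def save(c,f): cv2.imwrite(f,c['color'][:,:,::-1])
def pt(c,u,v,z=None):  # by depth, or on plane z
    R,t=np.array(c['R']),np.array(c['t']); d=np.array([(u-c['cx'])/c['fx'],(v-c['cy'])/c['fy'],1])
    o=-R.T@t; w=R.T@d
    s=(z-o[2])/w[2] if z is not None else c['range_z'][int(round(v)),int(round(u))]
    return o+s*w
def cloud(c):
    v,u=np.mgrid[0:384,0:512]; z=c['range_z']
    P=np.stack([(u-c['cx'])/c['fx']*z,(v-c['cy'])/c['fy']*z,z],-1)
    return (P-np.array(c['t']))@np.array(c['R'])
E
python3 - <<'E'
from h import *
import pickle
o=get_obs();print({k:np.round(v,3).tolist() for k,v in o.items()},tip_reach)
for n in('top','scene'):
    c=snap(n);pickle.dump(c,open(n+'.pkl','wb'));
    cv2.imwrite(f'pics/{n}.png',cv2.resize(c['color'][:,:,::-1],(800,600),interpolation=cv2.INTER_CUBIC))
    print(n,c['fx'],-np.array(c['R']).T@c['t'])
E
```

```text
{'clock': 0.0, 'joint_pos': [-1.262, 0.333, -0.065, 1.461, 0.022, 1.35, -0.088], 'joint_velocities': [-0.001, 0.001, -0.001, -0.001, 0.001, 0.001, 0.001], 'tau': [-0.0, -62.544, 0.049, -39.161, 0.016, 0.01, -0.0], 'position': [0.203, 0.591, 0.242], 'ee_rot': [0.165, 0.986, -0.001, -0.0], 'ft_force': [0.442, -0.635, 0.47], 'torque': [0.036, 0.008, -0.046], 'grasp_force': 0.0, 'grip_width': 1.0} 0.011
top 412.70019478857176 [0.52704259 0.00968249 1.04376873]
scene 369.3519567622888 [1.06841187 0.51555915 0.65742128]
```

View pics/top.png

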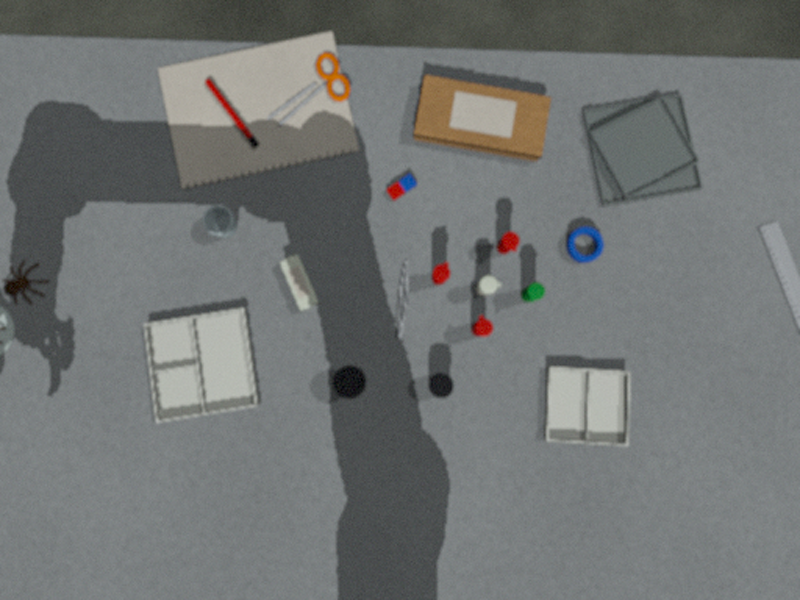

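View pics/scene.png

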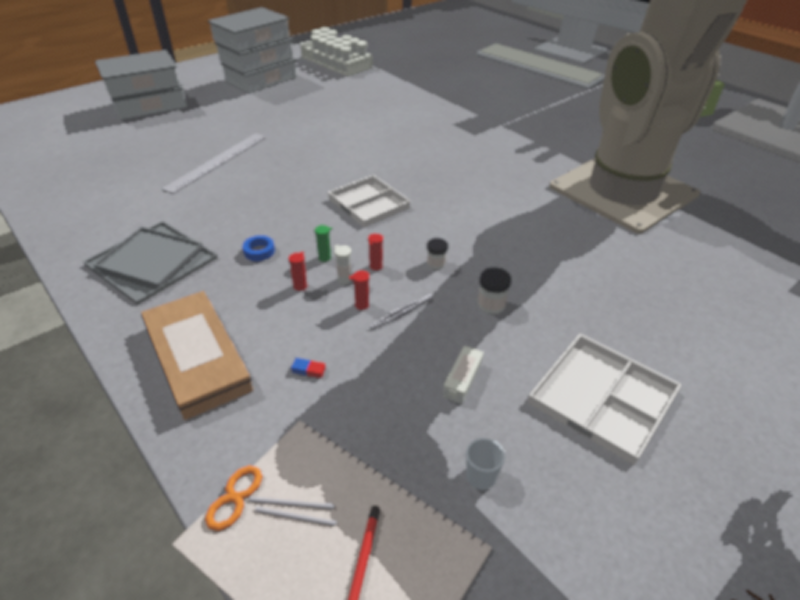

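Candidates in the top picture (800x600):
- **Vial:** white at (488,286). Its look-alikes are red at (509,242), (441,273) and (482,326), and green at (533,291).
- **Jars:** large at (349,381), small at (440,385).
- **Forceps:** (402,298). The scissors at (310,90) and the pen at (230,110) could be confused with them.
- **Mailer:** (297,283). The brown box at (482,115) is a look-alike.
- **Boxes:** box_three at (200,363), box_two at (588,405).

By the description I choose the white vial and the steel forceps.

Run:
```python
from h import *
import pickle
s=1.5625
for n in('top','scene'):
    c=pickle.load(open(n+'.pkl','rb')); P=cloud(c); H=P[...,2]
    print(n,'bench z',np.round(np.percentile(H[150:330,120:380],[5,50,95]),4))
    if n=='top':
        T=P
        m=(H>.006)&(c['range_z']>0)
        k,l,st,ce=cv2.connectedComponentsWithStats(m.astype(np.uint8))
        for i in range(1,k):
            if st[i,4]<25 : continue
            q=P[l==i]; top=np.percentile(q[:,2],90); qq=q[q[:,2]>top-.008]
            x0,y0,w,h=st[i][:4]; mr=cv2.minAreaRect((qq[:,:2]*1000).astype(np.float32))
            print(i,np.round(ce[i]*s),st[i,4],'z',round(top,4),'rect',np.round(mr[0]),np.round(mr[1]),round(mr[2],1),np.round(c['color'][l==i].mean(0)))
    else:
        for nm,u,v in[('jl',494,278),('js',437,245),('vial',343,250),('mailer',470,362),('forc',405,309),('b3wall',582,340),('b2',370,180)]:
            u0,v0=int(u/s),int(v/s); q=P[v0-1:v0+2,u0-1:u0+2].reshape(-1,3); print(nm,np.round(np.median(q,0),3))
c=pickle.load(open('top.pkl','rb'))
im=c['color'][150:270,80:410,::-1]
cv2.imwrite('pics/crop.png',cv2.resize(im,(800,291),interpolation=cv2.INTER_CUBIC))
```

```text
top bench z [-0.0029  0.0004  0.0156]
1 [261. 107.] 4823 z 0.0128 rect [931. 235.] [212. 305.] 14.4 [147. 135. 124.]
21 [481. 117.] 3475 z 0.0388 rect [ 921. -130.] [210. 102.] 81.7 [149. 125.  95.]
29 [643. 147.] 3060 z 0.0176 rect [ 881. -400.] [166. 170.] 11.6 [ 96. 103. 102.]
91 [401. 186.] 165 z 0.0154 rect [805.  -2.] [23. 48.] 34.8 [99. 55. 91.]
132 [218. 219.] 259 z 0.0498 rect [733. 283.] [45. 45.] 46.8 [89. 98. 99.]
145 [584. 244.] 289 z 0.0216 rect [ 717. -301.] [56. 56.] 1.4 [ 32.  77. 144.]
150 [508. 242.] 154 z 0.068 rect [ 711. -172.] [27. 28.] 69.6 [143.  30.  27.]
170 [299. 282.] 448 z 0.0303 rect [643. 157.] [86. 31.] 25.7 [138. 141. 131.]
177 [ 19. 282.] 245 z 0.0219 rect [626. 597.] [52. 52.] 45.4 [46. 40. 34.]
179 [440. 273.] 131 z 0.0682 rect [660. -66.] [24. 30.] 90.0 [153.  32.  29.]
196 [486. 285.] 140 z 0.0684 rect [ 642. -139.] [25. 28.] 46.4 [159. 165. 154.]
209 [532. 291.] 153 z 0.0684 rect [ 634. -211.] [27. 27.] 19.9 [ 32. 110.  54.]
233 [196. 364.] 697 z 0.019 rect [508. 308.] [158. 160.] 10.7 [142. 145. 139.]
234 [401. 323.] 40 z 0.0112 rect [582.  -7.] [10. 46.] 82.7 [123. 128. 130.]
241 [482. 326.] 133 z 0.0681 rect [ 576. -133.] [27. 28.] 69.7 [148.  32.  29.]
316 [349. 381.] 360 z 0.0643 rect [489.  70.] [49. 47.] 2.1 [24. 25. 27.]
325 [588. 407.] 520 z 0.0198 rect [ 459. -306.] [131. 118.] 88.6 [133. 136. 131.]
334 [440. 384.] 203 z 0.0486 rect [486. -71.] [37. 36.] 64.9 [38. 40. 42.]
scene bench z [-0.001   0.0013  0.0368]
jl [0.491 0.071 0.063]
js [ 0.487 -0.068  0.046]
vial [ 0.641 -0.135  0.066]
mailer [0.626 0.155 0.028]
forc [ 0.61  -0.01   0.007]
b3wall [0.446 0.223 0.011]
b2 [ 0.408 -0.367  0.008]
```

View pics/crop.png

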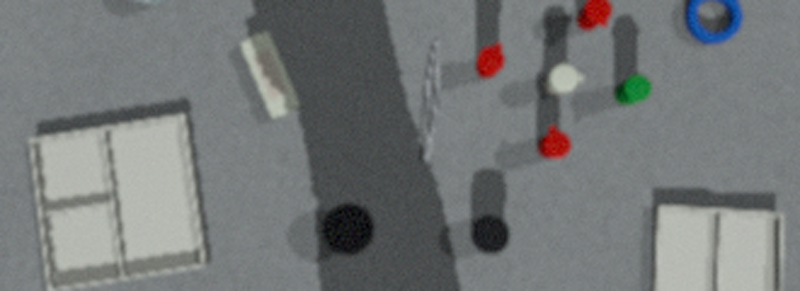

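The crop confirms the choices: white vial at (563,78), forceps at (432,100), mailer at (268,75), large jar at (347,228) and small jar at (490,233). The heights from the two views agree to about 2 mm. Next I fit the box poses and write a pose-to-delta helper.

```bash
cat > go.py <<'E'
import sys; from h import *
# args: targets x,y,z(mm),phi(deg of closing line) -> tool-frame delta (m) and turn
o=get_obs(); R=Ro.from_quat(o['ee_rot']); p=np.array(o['position']); yv=R.as_matrix()[:,1]; cur=np.degrees(np.arctan2(yv[1],yv[0]))
print('pos',np.round(p*1000,1),'phi',round(cur,1),'t',round(o['clock'],2),'w',round(o['grip_width'],3),'gf',round(o['grasp_force'],1),'j7',round(o['joint_pos'][6],2))
for a in sys.argv[1:]:
    x,y,z,f=map(float,a.split(',')); f=np.radians(f)
    while f-np.radians(cur)>np.pi/2: f-=np.pi
    while f-np.radians(cur)<-np.pi/2: f+=np.pi
    yt=np.array([np.cos(f),np.sin(f),0]); zt=np.array([0,0,-1.]); xt=np.cross(yt,zt)
    Rt=Ro.from_matrix(np.stack([xt,yt,zt],1))
    print(a,'d',np.round(R.inv().apply(np.array([x,y,z])/1000-p),4).tolist(),'turn',np.round((R.inv()*Rt).as_rotvec(),3).tolist())
E
python3 - <<'E'
from h import *
import pickle
from scipy.optimize import minimize
c=pickle.load(open('top.pkl','rb')); P=cloud(c)
def fit(c0,hx,hy,segs,th0):
    m=(np.hypot(P[...,0]-c0[0],P[...,1]-c0[1])<.125)&(P[...,2]>.012)&(P[...,2]<.03); q=P[m][:,:2]
    def cost(v):
        cs,sn=np.cos(v[2]),np.sin(v[2]); d=q-v[:2]; l=np.stack([cs*d[:,0]+sn*d[:,1],-sn*d[:,0]+cs*d[:,1]],1)
        D=[]
        for a,b in segs:
            a,b=np.array(a),np.array(b); t=np.clip(((l-a)@(b-a))/((b-a)@(b-a)),0,1); D.append(np.linalg.norm(l-a-t[:,None]*(b-a),axis=1))
        D=np.min(D,0); return np.minimum(D,.01).mean()
    r=min((minimize(cost,[*c0,np.radians(th)],method='Nelder-Mead',options=dict(initial_simplex=[[*c0,np.radians(th)],[c0[0]+.01,c0[1],np.radians(th)],[c0[0],c0[1]+.01,np.radians(th)],[*c0,np.radians(th+5)]])) for th in th0),key=lambda r:r.fun)
    print(np.round(r.x[:2]*1000,1),round(np.degrees(r.x[2]),2),r.fun,len(q)); return r.x
def rect(X,Y): return [((-X,-Y),(X,-Y)),((X,-Y),(X,Y)),((X,Y),(-X,Y)),((-X,Y),(-X,-Y))]
b3=fit((.508,.308),0,0,rect(.0765,.078)+[((-.0765,.005),(.0765,.005)),((0,.005),(0,.078))],[5,8,11])
b2=fit((.459,-.306),0,0,rect(.0565,.063)+[((-.0565,0),(.0565,0))],[-2,2])
def w(b,x,y): cs,sn=np.cos(b[2]),np.sin(b[2]); return np.round([1000*b[0]+cs*x-sn*y,1000*b[1]+sn*x+cs*y],1)
print('small-',w(b3,-38.25,41.5),'small+',w(b3,38.25,41.5),'long',w(b3,0,-36.5)); print('b2+',w(b2,0,31.5),'b2-',w(b2,0,-31.5))
for u,v in((405,262),(400,337)): print(np.round(pt(c,u/1.5625,v/1.5625,.007),3))
E
python3 go.py 490,70.5,150,90 490,70.5,45,90
```

```text
[507.8 306.9] 10.83 0.0009053763098078993 522
[ 459.  -305.4] -1.85 0.0009079790789848754 392
small- [462.4 340.5] small+ [537.5 354.9] long [514.6 271.1]
b2+ [ 460. -274.] b2- [ 458.  -336.9]
[ 0.68  -0.012  0.007]
[ 0.558 -0.007  0.007]
pos [203.5 590.6 241.6] phi 71.0 t 0.1 w 0.998 gf 0.0 j7 -0.09
490,70.5,150,90 d [-0.4403, -0.3983, 0.0921] turn [-0.001, -0.0, -0.332]
490,70.5,45,90 d [-0.4403, -0.3982, 0.1971] turn [-0.001, -0.0, -0.332]
```

Units first: shifts go in shares of 75 cm and turns go in shares of 2 pi rad. So -0.44 m / 0.75 = -0.5867, 0.09 m / 0.75 = 0.12, -0.33 rad / 6.2832 = -0.0525.

>>> move_arm(
  plan=[
    {"delta_pos":[-0.5867,-0.5307,0.12],"turn":[0,0,-0.0525],"fingers":0},
    {"delta_pos":[-0.5867,-0.5307,0.12],"turn":[0,0,-0.0525],"fingers":0},
    {"delta_pos":[-0.5867,-0.5307,0.12],"turn":[0,0,-0.0525],"fingers":0},
    {"delta_pos":[-0.5867,-0.5307,0.12],"turn":[0,0,-0.0525],"fingers":0},
    {"delta_pos":[-0.5867,-0.5307,0.12],"turn":[0,0,-0.0525],"fingers":0},
    {"delta_pos":[-0.5867,-0.5307,0.12],"turn":[0,0,-0.0525],"fingers":0},
    {"delta_pos":[-0.5867,-0.5307,0.12],"turn":[0,0,-0.0525],"fingers":0},
    {"delta_pos":[-0.5867,-0.5307,0.12],"turn":[0,0,-0.0525],"fingers":0},
    {"delta_pos":[-0.5867,-0.5307,0.12],"turn":[0,0,-0.0525],"fingers":0},
    {"delta_pos":[-0.5867,-0.5307,0.12],"turn":[0,0,-0.0525],"fingers":0},
    {"delta_pos":[-0.5867,-0.5307,0.12],"turn":[0,0,-0.0525],"fingers":0},
    {"delta_pos":[-0.5867,-0.5307,0.12],"turn":[0,0,-0.0525],"fingers":0},
  ],
  force=30,
)

```text
clock: 1.6
position: [0.4895, 0.072, 0.1521]
ee_rot: [0.001, 1.0, 0.0, -0.0]
ft_force: [0.1, 0.2, 0.4]
grip_width: 0.997
grasp_force: 0.0
```

```bash
python3 - <<'E'
from h import *
c=snap('wrist'); P=cloud(c); save(c,'pics/w1.png'); z=P[...,2]
m=(z>.05)&(z<.075)&(np.hypot(P[...,0]-.49,P[...,1]-.07)<.06); q=P[m]; print(m.sum(), np.round(np.median(q[:,2]),4), cv2.minEnclosingCircle((q[:,:2]*1000).astype(np.float32)))
E
python3 go.py 490,70.5,150,90 490,70.5,45,90
```

```text
3339 0.0612 ((487.7097473144531, 71.5365982055664), 25.870071411132812)
pos [489.5  72.4 152.2] phi 90.0 t 1.65 w 0.998 gf 0.0 j7 1.37
490,70.5,150,90 d [-0.0005, -0.0019, 0.0022] turn [0.0, -0.0, -0.0]
490,70.5,45,90 d [-0.0006, -0.002, 0.1072] turn [0.0, -0.0, -0.0]
```

View pics/w1.png

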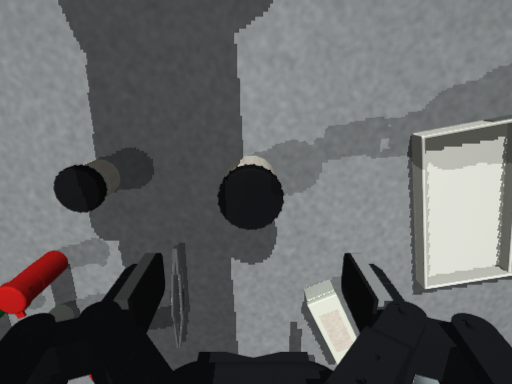

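Wrist picture: the large jar's lid is at (250,195), lined up between the fingers. The small jar is at (80,188), and the label shows on the mailer at (335,320).

In the tool's units: 0.107 m / 0.75 = 0.1427, 0.06 m / 0.75 = 0.08.

>>> move_arm(
  plan=[
    {"delta_pos":[0,-0.0013,0.08],"turn":[0,0,0],"fingers":0},
    {"delta_pos":[0,-0.0013,0.1427],"turn":[0,0,0],"fingers":0},
    {"delta_pos":[0,-0.0013,0.1427],"turn":[0,0,0],"fingers":0},
    {"delta_pos":[0,-0.0013,0.1427],"turn":[0,0,0],"fingers":1},
    {"delta_pos":[0,-0.0013,0.1427],"turn":[0,0,0],"fingers":1},
    {"delta_pos":[0,-0.0013,0.1427],"turn":[0,0,0],"fingers":1},
    {"delta_pos":[0,-0.0013,0.1427],"turn":[0,0,0],"fingers":1},
    {"delta_pos":[0,-0.0013,0.1427],"turn":[0,0,0],"fingers":1},
    {"delta_pos":[0,-0.0013,0.1427],"turn":[0,0,0],"fingers":1},
  ],
  force=30,
)

```text
clock: 2.78
position: [0.4915, 0.0709, 0.0475]
ee_rot: [0.001, 1.0, 0.001, 0.002]
ft_force: [-0.4, 1.5, 7.8]
grip_width: 0.569
grasp_force: 29.9
```

```bash
python3 go.py 490,70.5,110,90 462.4,340.5,110,90 462.4,340.5,48,90
```

```text
pos [491.5  70.9  47.5] phi 89.9 t 2.77 w 0.569 gf 29.9 j7 1.44
490,70.5,110,90 d [0.0013, -0.0003, -0.0625] turn [0.002, 0.004, -0.002]
462.4,340.5,110,90 d [0.0294, 0.2696, -0.0621] turn [0.002, 0.004, -0.002]
462.4,340.5,48,90 d [0.0296, 0.2695, -0.0001] turn [0.002, 0.004, -0.002]
```

In the tool's units: 0.27 m / 0.75 = 0.36, -0.065 m / 0.75 = -0.0867.

>>> move_arm(
  plan=[
    {"delta_pos":[0,0,-0.08],"turn":[0,0,0],"fingers":1},
    {"delta_pos":[0,0,-0.0867],"turn":[0,0,0],"fingers":1},
    {"delta_pos":[0.04,0.36,-0.0867],"turn":[0,0,0],"fingers":1},
    {"delta_pos":[0.04,0.36,-0.0867],"turn":[0,0,0],"fingers":1},
    {"delta_pos":[0.04,0.36,-0.0867],"turn":[0,0,0],"fingers":1},
    {"delta_pos":[0.04,0.36,-0.0867],"turn":[0,0,0],"fingers":1},
    {"delta_pos":[0.04,0.36,-0.0867],"turn":[0,0,0],"fingers":1},
    {"delta_pos":[0.04,0.36,-0.0867],"turn":[0,0,0],"fingers":1},
    {"delta_pos":[0.04,0.36,-0.0867],"turn":[0,0,0],"fingers":1},
    {"delta_pos":[0.04,0.36,-0.0467],"turn":[0,0,0],"fingers":1},
    {"delta_pos":[0.04,0.36,-0.0147],"turn":[0,0,0],"fingers":1},
    {"delta_pos":[0.04,0.36,-0.0147],"turn":[0,0,0],"fingers":1},
  ],
)

```text
clock: 4.28
position: [0.4602, 0.3378, 0.055]
ee_rot: [0.002, 1.0, -0.001, -0.001]
ft_force: [0.6, -1.1, -0.2]
grip_width: 0.57
grasp_force: 31.7
```

```bash
python3 - <<'E'
from h import *
c=snap('wrist');save(c,'pics/w2.png')
E
python3 go.py 462.4,340.5,48,90
```

```text
pos [460.8 338.7  56.4] phi 89.8 t 4.33 w 0.573 gf 31.8 j7 0.92
462.4,340.5,48,90 d [-0.0016, 0.0018, 0.0084] turn [-0.001, -0.001, -0.004]
```

View pics/w2.png

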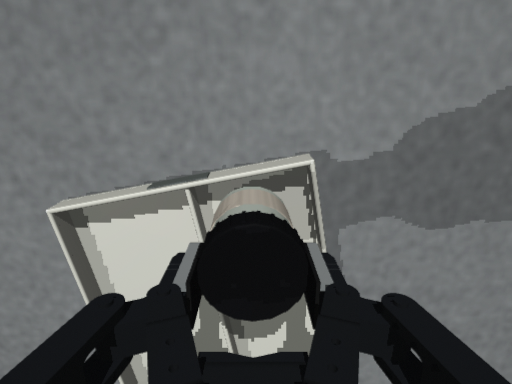

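The jar hangs over the near small bay, clear of the walls (lid at (253,265)). I lower it, release and rise.

In the tool's units: -0.1 m / 0.75 = -0.1333, 0.006 m / 0.75 = 0.008.

>>> move_arm(
  plan=[
    {"delta_pos":[0,0.0013,0.0067],"turn":[0,0,0],"fingers":1},
    {"delta_pos":[0,0.0013,0.008],"turn":[0,0,0],"fingers":1},
    {"delta_pos":[0,0.0013,0.008],"turn":[0,0,0],"fingers":1},
    {"delta_pos":[0,0.0013,0.008],"turn":[0,0,0],"fingers":0.2},
    {"delta_pos":[0,0.0013,0.008],"turn":[0,0,0],"fingers":0.2},
    {"delta_pos":[0,0.0013,0.0053],"turn":[0,0,0],"fingers":0.2},
    {"delta_pos":[0,0.0013,-0.0667],"turn":[0,0,0],"fingers":0.2},
    {"delta_pos":[0,0.0013,-0.1333],"turn":[0,0,0],"fingers":0.2},
    {"delta_pos":[0,0.0013,-0.1333],"turn":[0,0,0],"fingers":0.2},
    {"delta_pos":[0,0.0013,-0.1333],"turn":[0,0,0],"fingers":0.2},
  ],
)

```text
clock: 5.58
position: [0.4602, 0.3413, 0.156]
ee_rot: [0.001, 1.0, 0.0, -0.0]
ft_force: [-0.7, -0.2, -0.3]
grip_width: 0.794
grasp_force: 0.0
```

```bash
python3 - <<'E'
from h import *
c=snap('wrist'); P=cloud(c); z=P[...,2]; m=(z>.055)&(z<.08)&(np.hypot(P[...,0]-.462,P[...,1]-.34)<.045); q=P[m]; print(m.sum(), np.round(np.percentile(q[:,2],[5,50,95]),4), cv2.minEnclosingCircle((q[:,:2]*1000).astype(np.float32)))
E
python3 go.py 642,-138,150,125
```

```text
3296 [0.0624 0.0642 0.0652] ((456.7391052246094, 341.7242736816406), 25.811262130737305)
pos [459.9 341.  155.3] phi 89.9 t 5.62 w 0.798 gf 0.0 j7 0.9
642,-138,150,125 d [-0.1829, -0.4787, 0.0056] turn [-0.001, -0.001, -0.613]
```

The jar stands on the bay floor: its top is 3 mm higher than on the bench. The vial is next.

In the tool's units: -0.479 m / 0.75 = -0.6387, -0.183 m / 0.75 = -0.244, -0.61 rad / 6.2832 = -0.0971.

>>> move_arm(
  plan=[
    {"delta_pos":[-0.244,-0.6387,0],"turn":[0,0,-0.0971],"fingers":0.2},
    {"delta_pos":[-0.244,-0.6387,0],"turn":[0,0,-0.0971],"fingers":0.2},
    {"delta_pos":[-0.244,-0.6387,0],"turn":[0,0,-0.0971],"fingers":0.2},
    {"delta_pos":[-0.244,-0.6387,0],"turn":[0,0,-0.0971],"fingers":0.2},
    {"delta_pos":[-0.244,-0.6387,0],"turn":[0,0,-0.0971],"fingers":0.2},
    {"delta_pos":[-0.244,-0.6387,0],"turn":[0,0,-0.0971],"fingers":0.3},
    {"delta_pos":[-0.244,-0.6387,0],"turn":[0,0,-0.0971],"fingers":0.3},
    {"delta_pos":[-0.244,-0.6387,0],"turn":[0,0,-0.0971],"fingers":0.3},
    {"delta_pos":[-0.244,-0.6387,0],"turn":[0,0,-0.0971],"fingers":0.3},
    {"delta_pos":[-0.244,-0.6387,0],"turn":[0,0,-0.0971],"fingers":0.3},
    {"delta_pos":[-0.244,-0.6387,0],"turn":[0,0,-0.0971],"fingers":0.3},
    {"delta_pos":[-0.244,-0.6387,0],"turn":[0,0,-0.0971],"fingers":0.3},
  ],
)

```text
clock: 7.12
position: [0.6424, -0.1361, 0.1559]
ee_rot: [-0.3, 0.954, 0.001, -0.0]
ft_force: [-0.3, -1.0, -0.1]
grip_width: 0.698
grasp_force: 0.0
```

```bash
python3 go.py
python3 - <<'E'
from h import *
c=snap('wrist'); P=cloud(c); save(c,'pics/w3.png'); z=P[...,2]
m=(z>.058)&(z<.075)&(np.hypot(P[...,0]-.642,P[...,1]+.138)<.028); q=P[m]; print(m.sum(), np.round(np.median(q[:,2]),4), cv2.minEnclosingCircle((q[:,:2]*1000).astype(np.float32)))
E
python3 go.py 641,-138,150,125 641,-138,30,125
```

```text
pos [ 642.4 -136.1  155.9] phi 125.0 t 7.12 w 0.698 gf 0.0 j7 2.45
1071 0.065 ((641.0564575195312, -139.47557067871094), 16.338041305541992)
pos [ 642.5 -136.3  156.1] phi 125.0 t 7.17 w 0.702 gf 0.0 j7 2.45
641,-138,150,125 d [0.0022, -0.0005, 0.0061] turn [0.001, 0.0, -0.001]
641,-138,30,125 d [0.0022, -0.0006, 0.1261] turn [0.001, 0.0, -0.001]
```

View pics/w3.png

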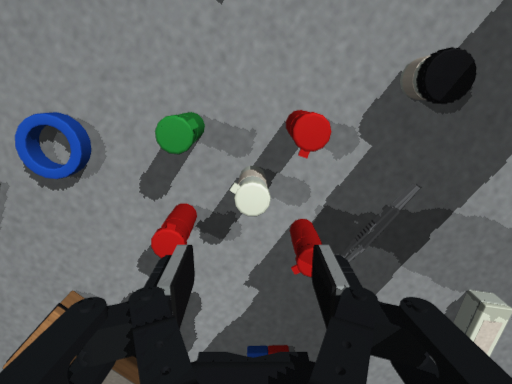

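Wrist picture: the white vial's cap is at (252,195), with look-alikes at (180,133), (312,130), (168,240) and (308,250). The closing line runs clear between them.

In the tool's units: 0.125 m / 0.75 = 0.1667, 0.1 m / 0.75 = 0.1333.

>>> move_arm(
  plan=[
    {"delta_pos":[0.0027,0,0.08],"turn":[0,0,0],"fingers":0.3},
    {"delta_pos":[0.0027,0,0.1333],"turn":[0,0,0],"fingers":0.3},
    {"delta_pos":[0.0027,0,0.1667],"turn":[0,0,0],"fingers":0.3},
    {"delta_pos":[0.0027,0,0.1667],"turn":[0,0,0],"fingers":0.3},
    {"delta_pos":[0.0027,0,0.1667],"turn":[0,0,0],"fingers":1},
    {"delta_pos":[0.0027,0,0.1667],"turn":[0,0,0],"fingers":1},
    {"delta_pos":[0.0027,0,0.1667],"turn":[0,0,0],"fingers":1},
    {"delta_pos":[0.0027,0,0.1667],"turn":[0,0,0],"fingers":1},
    {"delta_pos":[0.0027,0,0.1667],"turn":[0,0,0],"fingers":1},
    {"delta_pos":[0.0027,0,0.1667],"turn":[0,0,0],"fingers":1},
  ],
  force=25,
)

```text
clock: 8.43
position: [0.6419, -0.139, 0.0329]
ee_rot: [-0.299, 0.954, -0.0, 0.001]
ft_force: [-1.2, 0.7, 7.0]
grip_width: 0.303
grasp_force: 24.0
```

```bash
python3 go.py 537.5,355,130,125
```

```text
pos [ 641.9 -139.    32.9] phi 124.9 t 8.43 w 0.303 gf 24.0 j7 2.49
537.5,355,130,125 d [-0.1968, 0.465, -0.0972] turn [-0.001, 0.002, -0.003]
```

In the tool's units: 0.465 m / 0.75 = 0.62, -0.197 m / 0.75 = -0.2627.

>>> move_arm(
  plan=[
    {"delta_pos":[0,0,-0.08],"turn":[0,0,0],"fingers":1},
    {"delta_pos":[0,0,-0.1333],"turn":[0,0,0],"fingers":1},
    {"delta_pos":[0,0,-0.1333],"turn":[0,0,0],"fingers":1},
    {"delta_pos":[-0.2627,0.62,-0.1333],"turn":[0,0,0],"fingers":1},
    {"delta_pos":[-0.2627,0.62,-0.1333],"turn":[0,0,0],"fingers":1},
    {"delta_pos":[-0.2627,0.62,-0.1333],"turn":[0,0,0],"fingers":1},
    {"delta_pos":[-0.2627,0.62,-0.1333],"turn":[0,0,0],"fingers":1},
    {"delta_pos":[-0.2627,0.62,-0.1333],"turn":[0,0,0],"fingers":1},
    {"delta_pos":[-0.2627,0.62,-0.1333],"turn":[0,0,0],"fingers":1},
    {"delta_pos":[-0.2627,0.62,-0.1333],"turn":[0,0,0],"fingers":1},
    {"delta_pos":[-0.2627,0.62,-0.1333],"turn":[0,0,0],"fingers":1},
    {"delta_pos":[-0.2627,0.62,-0.1333],"turn":[0,0,0],"fingers":1},
  ],
)

```text
clock: 9.93
position: [0.5334, 0.3613, 0.1302]
ee_rot: [-0.303, 0.953, 0.001, -0.001]
ft_force: [-0.4, -0.5, -0.5]
grip_width: 0.3
grasp_force: 25.4
```

```bash
python3 go.py 537.5,355,36,125
```

```text
pos [533.4 361.3 130.2] phi 125.3 t 9.93 w 0.3 gf 25.4 j7 1.59
537.5,355,36,125 d [0.0002, -0.0078, 0.0941] turn [0.003, -0.001, 0.006]
```

In the tool's units: 0.085 m / 0.75 = 0.1133, 0.05 m / 0.75 = 0.0667.

>>> move_arm(
  plan=[
    {"delta_pos":[0,0,0],"turn":[0,0,0],"fingers":1},
    {"delta_pos":[0,0,0.0667],"turn":[0,0,0],"fingers":1},
    {"delta_pos":[0,0,0.1133],"turn":[0,0,0],"fingers":1},
    {"delta_pos":[0,0,0.1133],"turn":[0,0,0],"fingers":1},
    {"delta_pos":[0,0,0.1133],"turn":[0,0,0],"fingers":1},
  ],
)

```text
clock: 10.55
position: [0.5383, 0.3543, 0.048]
ee_rot: [-0.299, 0.954, 0.0, 0.001]
ft_force: [0.6, 0.7, 0.5]
grip_width: 0.299
grasp_force: 25.4
```

```bash
python3 go.py 537.5,355,36,125
```

```text
pos [538.3 354.3  48. ] phi 124.7 t 10.55 w 0.299 gf 25.4 j7 1.61
537.5,355,36,125 d [0.0003, 0.001, 0.012] turn [-0.0, 0.002, -0.004]
```

Bottom is now about 15 mm up; the target is 3 mm. I lower 11.5 mm, release and rise.

In the tool's units: -0.1 m / 0.75 = -0.1333, -0.04 m / 0.75 = -0.0533.

>>> move_arm(
  plan=[
    {"delta_pos":[0,0,0.012],"turn":[0,0,0],"fingers":1},
    {"delta_pos":[0,0,0.0153],"turn":[0,0,0],"fingers":1},
    {"delta_pos":[0,0,0.0153],"turn":[0,0,0],"fingers":1},
    {"delta_pos":[0,0,0.0153],"turn":[0,0,0],"fingers":0.45},
    {"delta_pos":[0,0,0.0153],"turn":[0,0,0],"fingers":0.45},
    {"delta_pos":[0,0,0.012],"turn":[0,0,0],"fingers":0.45},
    {"delta_pos":[0,0,-0.0533],"turn":[0,0,0],"fingers":0.45},
    {"delta_pos":[0,0,-0.1333],"turn":[0,0,0],"fingers":0.3},
    {"delta_pos":[0,0,-0.1333],"turn":[0,0,0],"fingers":0.3},
    {"delta_pos":[0,0,-0.1333],"turn":[0,0,0],"fingers":0.3},
  ],
)

```text
clock: 11.8
position: [0.5367, 0.3551, 0.1461]
ee_rot: [-0.299, 0.954, 0.0, -0.0]
ft_force: [-0.4, 1.0, 0.5]
grip_width: 0.702
grasp_force: 0.0
```

```bash
python3 - <<'E'
from h import *
c=snap('wrist'); P=cloud(c); save(c,'pics/w4.png'); z=P[...,2]
m=(z>.058)&(z<.08)&(np.hypot(P[...,0]-.5375,P[...,1]-.355)<.035); q=P[m]; print(m.sum(), np.round(np.percentile(q[:,2],[5,50,95]),4), cv2.minEnclosingCircle((q[:,:2]*1000).astype(np.float32)))
E
python3 go.py 643,157,150,115.7 643,157,28,115.7
```

```text
1193 [0.0648 0.068  0.0692] ((536.483154296875, 354.7691345214844), 16.212055206298828)
pos [536.3 354.8 145.2] phi 124.9 t 11.85 w 0.7 gf 0.0 j7 1.59
643,157,150,115.7 d [0.0255, -0.2233, -0.0047] turn [-0.0, -0.002, 0.16]
643,157,28,115.7 d [0.0253, -0.2233, 0.1173] turn [-0.0, -0.002, 0.16]
```

View pics/w4.png

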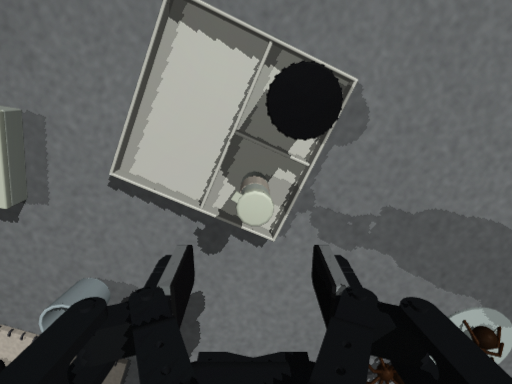

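Large jar at (304,100) and vial at (256,207) stand in their small bays. The forceps come next for the same box, but first I look over the mailer, which is on the way.

In the tool's units: -0.223 m / 0.75 = -0.2973, 0.025 m / 0.75 = 0.0333, 0.16 rad / 6.2832 = 0.0255.

>>> move_arm(
  plan=[
    {"delta_pos":[0.0333,-0.2973,-0.0267],"turn":[0,0,0.0255],"fingers":0.3},
    {"delta_pos":[0.0333,-0.2973,-0.0267],"turn":[0,0,0.0255],"fingers":0.3},
    {"delta_pos":[0.0333,-0.2973,-0.0267],"turn":[0,0,0.0255],"fingers":0.3},
    {"delta_pos":[0.0333,-0.2973,-0.0267],"turn":[0,0,0.0255],"fingers":0.3},
    {"delta_pos":[0.0333,-0.2973,-0.0267],"turn":[0,0,0.0255],"fingers":0.3},
    {"delta_pos":[0.0333,-0.2973,-0.0267],"turn":[0,0,0.0255],"fingers":0.3},
    {"delta_pos":[0.0333,-0.2973,-0.0267],"turn":[0,0,0.0255],"fingers":0.3},
  ],
)

```text
clock: 12.72
position: [0.6429, 0.1596, 0.1655]
ee_rot: [-0.223, 0.975, 0.0, -0.001]
ft_force: [-0.3, 0.3, -0.5]
grip_width: 0.701
grasp_force: 0.0
```

```bash
python3 - <<'E'
from h import *
c=snap('wrist'); P=cloud(c); save(c,'pics/w5.png'); z=P[...,2]
for nm,x,y,r,a,b in[('mailer',.643,.157,.055,.022,.036),('forceps',.62,-.01,.08,.004,.015)]:
    m=(z>a)&(z<b)&(np.hypot(P[...,0]-x,P[...,1]-y)<r); q=P[m]
    if m.sum(): print(nm,m.sum(), np.round(np.median(q[:,2]),4), cv2.minAreaRect((q[:,:2]*1000).astype(np.float32)))
print(np.round(np.median(z[z<.01]),4))
E
python3 go.py 643,157,150,115.7 643,157,28,115.7
```

```text
mailer 3074 0.0273 ((642.1140747070312, 158.8651580810547), (86.236328125, 31.048633575439453), 25.524242401123047)
forceps 1625 0.0074 ((616.3363647460938, -31.134620666503906), (64.63817596435547, 124.67483520507812), 81.9582290649414)
-0.0006
pos [643.  159.5 165.7] phi 115.8 t 12.78 w 0.696 gf 0.0 j7 1.81
643,157,150,115.7 d [0.0011, -0.0022, 0.0157] turn [0.001, -0.001, 0.002]
643,157,28,115.7 d [0.001, -0.0023, 0.1377] turn [0.001, -0.001, 0.002]
```

View pics/w5.png

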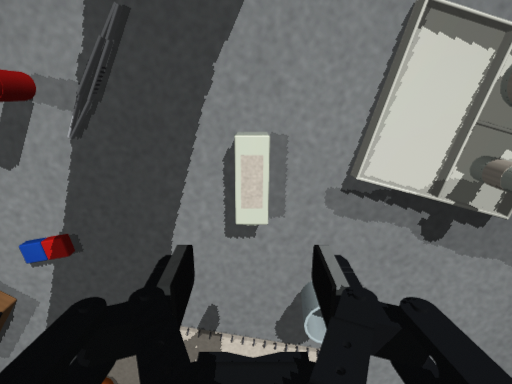

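Label up: mailer centre at (252,180). The forceps are at (100,70). I grip the mailer high so that the fingertips stay above the box walls at placing.

In the tool's units: 0.1385 m / 0.75 = 0.1847, 0.12 m / 0.75 = 0.16.

>>> move_arm(
  plan=[
    {"delta_pos":[0.0013,-0.0013,0.08],"turn":[0,0,0],"fingers":0.3},
    {"delta_pos":[0.0013,-0.0013,0.16],"turn":[0,0,0],"fingers":0.3},
    {"delta_pos":[0.0013,-0.0013,0.1847],"turn":[0,0,0],"fingers":0.3},
    {"delta_pos":[0.0013,-0.0013,0.1847],"turn":[0,0,0],"fingers":0.3},
    {"delta_pos":[0.0013,-0.0013,0.1847],"turn":[0,0,0],"fingers":1},
    {"delta_pos":[0.0013,-0.0013,0.1847],"turn":[0,0,0],"fingers":1},
    {"delta_pos":[0.0013,-0.0013,0.1847],"turn":[0,0,0],"fingers":1},
    {"delta_pos":[0.0013,-0.0013,0.1847],"turn":[0,0,0],"fingers":1},
    {"delta_pos":[0.0013,-0.0013,0.1847],"turn":[0,0,0],"fingers":1},
    {"delta_pos":[0.0013,-0.0013,0.1847],"turn":[0,0,0],"fingers":1},
  ],
  force=40,
)

```text
clock: 14.02
position: [0.645, 0.157, 0.0307]
ee_rot: [-0.222, 0.975, 0.0, 0.002]
ft_force: [0.0, -0.5, 6.9]
grip_width: 0.349
grasp_force: 39.8
```

```bash
python3 - <<'E'
from h import *
c=snap('wrist'); save(c,'pics/w6.png')
E
python3 go.py 458,-337,120,88.15
```

```text
pos [645.  157.   30.7] phi 115.7 t 14.07 w 0.349 gf 39.8 j7 1.85
458,-337,120,88.15 d [0.3823, -0.3642, -0.0909] turn [0.001, 0.004, 0.481]
```

View pics/w6.png

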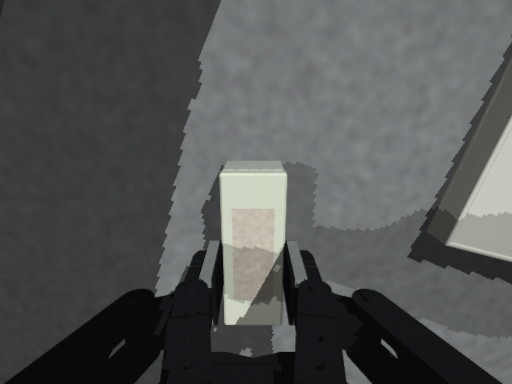

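In the tool's units: 0.382 m / 0.75 = 0.5093, -0.364 m / 0.75 = -0.4853, 0.48 rad / 6.2832 = 0.0764.

>>> move_arm(
  plan=[
    {"delta_pos":[0,0,-0.0667],"turn":[0,0,0],"fingers":1},
    {"delta_pos":[0,0,-0.1333],"turn":[0,0,0],"fingers":1},
    {"delta_pos":[0.5093,-0.4853,-0.1333],"turn":[0,0,0.0764],"fingers":1},
    {"delta_pos":[0.5093,-0.4853,-0.1333],"turn":[0,0,0.0764],"fingers":1},
    {"delta_pos":[0.5093,-0.4853,-0.1333],"turn":[0,0,0.0764],"fingers":1},
    {"delta_pos":[0.5093,-0.4853,-0.1333],"turn":[0,0,0.0764],"fingers":1},
    {"delta_pos":[0.5093,-0.4853,-0.1333],"turn":[0,0,0.0764],"fingers":1},
    {"delta_pos":[0.5093,-0.4853,-0.1333],"turn":[0,0,0.0764],"fingers":1},
    {"delta_pos":[0.5093,-0.4853,-0.1333],"turn":[0,0,0.0764],"fingers":1},
    {"delta_pos":[0.5093,-0.4853,-0.1333],"turn":[0,0,0.0764],"fingers":1},
    {"delta_pos":[0.5093,-0.4853,-0.1333],"turn":[0,0,0.0764],"fingers":1},
    {"delta_pos":[0.5093,-0.4853,-0.1333],"turn":[0,0,0.0764],"fingers":1},
  ],
)

```text
clock: 15.58
position: [0.4557, -0.34, 0.1293]
ee_rot: [0.018, 1.0, -0.001, 0.001]
ft_force: [0.3, 0.3, 0.2]
grip_width: 0.346
grasp_force: 40.0
```

>>> move_arm(
  plan=[
    {"delta_pos":[0,0,0],"turn":[0,0,0],"fingers":1},
    {"delta_pos":[0,0,0],"turn":[0,0,0],"fingers":1},
    {"delta_pos":[0,0,0],"turn":[0,0,0],"fingers":1},
  ],
)

```text
clock: 15.95
position: [0.4574, -0.3362, 0.1279]
ee_rot: [0.015, 1.0, 0.0, 0.0]
ft_force: [0.6, 0.3, -0.5]
grip_width: 0.347
grasp_force: 40.0
```

```bash
python3 go.py
python3 - <<'E'
from h import *
c=snap('wrist'); save(c,'pics/w7.png')
E
python3 go.py 458,-337,45,88.15
```

```text
pos [ 457.4 -336.2  127.9] phi 88.3 t 15.95 w 0.347 gf 40.0 j7 2.28
pos [ 457.3 -336.4  127.8] phi 88.3 t 16.0 w 0.348 gf 40.0 j7 2.28
458,-337,45,88.15 d [-0.0007, -0.0006, 0.0828] turn [0.0, 0.0, 0.002]
```

View pics/w7.png

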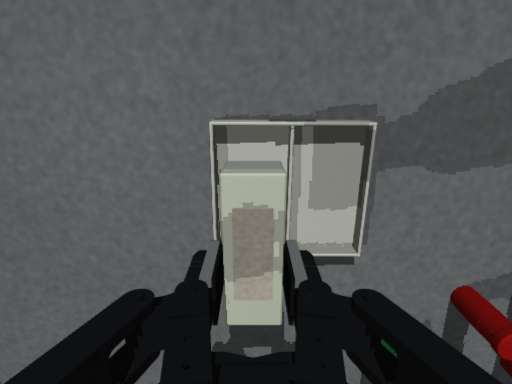

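The mailer hangs over the right-hand bay of box_two with clear margins (bay spans x 213-290, mailer 220-286 but nearer the camera). I lower and release.

In the tool's units: 0.0935 m / 0.75 = 0.1247, 0.085 m / 0.75 = 0.1133.

>>> move_arm(
  plan=[
    {"delta_pos":[-0.0013,-0.0013,0.0667],"turn":[0,0,0],"fingers":1},
    {"delta_pos":[-0.0013,-0.0013,0.1133],"turn":[0,0,0],"fingers":1},
    {"delta_pos":[-0.0013,-0.0013,0.1233],"turn":[0,0,0],"fingers":1},
    {"delta_pos":[-0.0013,-0.0013,0.1247],"turn":[0,0,0],"fingers":1},
    {"delta_pos":[-0.0013,-0.0013,0.1247],"turn":[0,0,0],"fingers":1},
    {"delta_pos":[-0.0013,-0.0013,0.1233],"turn":[0,0,0],"fingers":0.5},
    {"delta_pos":[-0.0013,-0.0013,0.122],"turn":[0,0,0],"fingers":0.5},
    {"delta_pos":[-0.0013,-0.0013,0.12],"turn":[0,0,0],"fingers":0.5},
    {"delta_pos":[-0.0013,-0.0013,0.0533],"turn":[0,0,0],"fingers":0.5},
    {"delta_pos":[-0.0013,-0.0013,-0.0133],"turn":[0,0,0],"fingers":0.3},
    {"delta_pos":[-0.0013,-0.0013,-0.0267],"turn":[0,0,0],"fingers":0.3},
    {"delta_pos":[-0.0013,-0.0013,-0.0267],"turn":[0,0,0],"fingers":0.3},
  ],
)

```text
clock: 17.5
position: [0.458, -0.3381, 0.148]
ee_rot: [0.016, 1.0, 0.0, 0.001]
ft_force: [-0.7, -0.8, -0.6]
grip_width: 0.697
grasp_force: 0.0
```

```bash
python3 - <<'E'
from h import *
c=snap('wrist'); P=cloud(c); save(c,'pics/w8.png'); z=P[...,2]
m=(z>.022)&(z<.045)&(np.hypot(P[...,0]-.458,P[...,1]+.337)<.055); q=P[m]; print(m.sum(), np.round(np.percentile(q[:,2],[5,50,95]),4), cv2.minAreaRect((q[:,:2]*1000).astype(np.float32)))
E
python3 go.py 486.5,-70,150,30
```

```text
3532 [0.0291 0.0304 0.0315] ((455.20989990234375, -337.177490234375), (31.175949096679688, 84.12051391601562), 88.42864227294922)
pos [ 457.5 -337.7  146.9] phi 88.2 t 17.55 w 0.698 gf 0.0 j7 2.27
486.5,-70,150,30 d [-0.0205, 0.2685, -0.0029] turn [0.0, -0.001, 1.016]
```

View pics/w8.png

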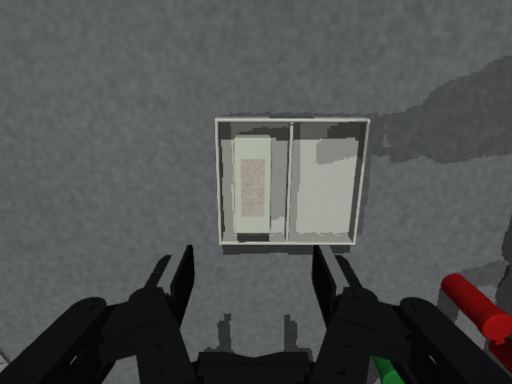

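The mailer lies flat, label up, in its bay at (252,185). The small jar is next, gripped along x.

In the tool's units: 0.268 m / 0.75 = 0.3573, -0.02 m / 0.75 = -0.0267, 1.54 rad / 6.2832 = 0.2451.

>>> move_arm(
  plan=[
    {"delta_pos":[-0.0267,0.3573,0],"turn":[0,0,0.2451],"fingers":0.3},
    {"delta_pos":[-0.0267,0.3573,0],"turn":[0,0,0.2451],"fingers":0.3},
    {"delta_pos":[-0.0267,0.3573,0],"turn":[0,0,0.2451],"fingers":0.3},
    {"delta_pos":[-0.0267,0.3573,0],"turn":[0,0,0.2451],"fingers":0.3},
    {"delta_pos":[-0.0267,0.3573,0],"turn":[0,0,0.2451],"fingers":0.3},
    {"delta_pos":[-0.0267,0.3573,0],"turn":[0,0,0.2451],"fingers":0.3},
    {"delta_pos":[-0.0267,0.3573,0],"turn":[0,0,0.2451],"fingers":0.3},
    {"delta_pos":[-0.0267,0.3573,0],"turn":[0,0,0.2451],"fingers":0.3},
    {"delta_pos":[-0.0267,0.3573,0],"turn":[0,0,0.2451],"fingers":0.3},
    {"delta_pos":[-0.0267,0.3573,0],"turn":[0,0,0.2451],"fingers":0.3},
    {"delta_pos":[-0.0267,0.3573,0],"turn":[0,0,0.2451],"fingers":0.3},
    {"delta_pos":[-0.0267,0.3573,0],"turn":[0,0,0.2451],"fingers":0.3},
  ],
)

```text
clock: 19.05
position: [0.4861, -0.0709, 0.1475]
ee_rot: [0.707, 0.708, -0.0, -0.0]
ft_force: [-0.3, 0.2, -0.2]
grip_width: 0.696
grasp_force: 0.0
```

```bash
python3 go.py 486.5,-70,150,0 486.5,-70,31,0
python3 - <<'E'
from h import *
c=snap('wrist'); P=cloud(c); z=P[...,2]
m=(z>.036)&(z<.058)&(np.hypot(P[...,0]-.486,P[...,1]+.07)<.04); q=P[m]; print(m.sum(), np.round(np.median(q[:,2]),4), cv2.minEnclosingCircle((q[:,:2]*1000).astype(np.float32)))
E
```

```text
pos [486.1 -70.9 147.5] phi 0.1 t 19.05 w 0.696 gf 0.0 j7 0.13
486.5,-70,150,0 d [0.0009, 0.0004, -0.0025] turn [-0.001, 0.0, 0.002]
486.5,-70,31,0 d [0.001, 0.0005, 0.1165] turn [-0.001, 0.0, 0.002]
1783 0.0451 ((484.8170471191406, -69.10617065429688), 19.826271057128906)
```

>>> move_arm(
  plan=[
    {"delta_pos":[0.0013,0,0.08],"turn":[0,0,0],"fingers":0.3},
    {"delta_pos":[0.0013,0,0.1333],"turn":[0,0,0],"fingers":0.3},
    {"delta_pos":[0.0013,0,0.1553],"turn":[0,0,0],"fingers":0.3},
    {"delta_pos":[0.0013,0,0.1553],"turn":[0,0,0],"fingers":0.3},
    {"delta_pos":[0.0013,0,0.1553],"turn":[0,0,0],"fingers":1},
    {"delta_pos":[0.0013,0,0.1553],"turn":[0,0,0],"fingers":1},
    {"delta_pos":[0.0013,0,0.1553],"turn":[0,0,0],"fingers":1},
    {"delta_pos":[0.0013,0,0.1553],"turn":[0,0,0],"fingers":1},
    {"delta_pos":[0.0013,0,0.1553],"turn":[0,0,0],"fingers":1},
    {"delta_pos":[0.0013,0,0.1553],"turn":[0,0,0],"fingers":1},
  ],
  force=30,
)

```text
clock: 20.35
position: [0.4875, -0.0699, 0.0328]
ee_rot: [0.707, 0.707, 0.001, 0.001]
ft_force: [-1.2, -0.4, 7.7]
grip_width: 0.425
grasp_force: 29.6
```

```bash
python3 go.py 460,-272,120,0
```

```text
pos [487.5 -69.9  32.8] phi -0.1 t 20.35 w 0.425 gf 29.6 j7 0.26
460,-272,120,0 d [-0.202, -0.0271, -0.0874] turn [0.003, -0.001, -0.001]
```

In the tool's units: -0.202 m / 0.75 = -0.2693, -0.08 m / 0.75 = -0.1067.

>>> move_arm(
  plan=[
    {"delta_pos":[0,0,-0.0667],"turn":[0,0,0],"fingers":1},
    {"delta_pos":[0,0,-0.1067],"turn":[0,0,0],"fingers":1},
    {"delta_pos":[-0.2693,-0.036,-0.1067],"turn":[0,0,0],"fingers":1},
    {"delta_pos":[-0.2693,-0.036,-0.1067],"turn":[0,0,0],"fingers":1},
    {"delta_pos":[-0.2693,-0.036,-0.1067],"turn":[0,0,0],"fingers":1},
    {"delta_pos":[-0.2693,-0.036,-0.1067],"turn":[0,0,0],"fingers":1},
    {"delta_pos":[-0.2693,-0.036,-0.1067],"turn":[0,0,0],"fingers":1},
    {"delta_pos":[-0.2693,-0.036,-0.1067],"turn":[0,0,0],"fingers":1},
    {"delta_pos":[-0.2693,-0.036,-0.1067],"turn":[0,0,0],"fingers":1},
    {"delta_pos":[-0.2693,-0.036,-0.0533],"turn":[0,0,0],"fingers":1},
    {"delta_pos":[-0.2693,-0.036,-0.016],"turn":[0,0,0],"fingers":1},
    {"delta_pos":[-0.2693,-0.036,-0.016],"turn":[0,0,0],"fingers":1},
  ],
)

```text
clock: 21.85
position: [0.4582, -0.2705, 0.0419]
ee_rot: [0.707, 0.707, -0.001, -0.002]
ft_force: [-0.4, -0.2, -0.5]
grip_width: 0.432
grasp_force: 30.3
```

>>> move_arm(
  plan=[
    {"delta_pos":[0,0,0],"turn":[0,0,0],"fingers":1},
  ],
)

```text
clock: 21.98
position: [0.4598, -0.2719, 0.0443]
ee_rot: [0.707, 0.707, 0.0, 0.0]
ft_force: [0.4, -0.5, 0.9]
grip_width: 0.428
grasp_force: 30.3
```

```bash
python3 go.py 460,-272,36,0
```

```text
pos [ 459.8 -271.9   44.3] phi -0.0 t 21.98 w 0.428 gf 30.3 j7 0.73
460,-272,36,0 d [-0.0001, 0.0002, 0.0083] turn [0.001, 0.0, -0.0]
```

>>> move_arm(
  plan=[
    {"delta_pos":[0,0,0.008],"turn":[0,0,0],"fingers":1},
    {"delta_pos":[0,0,0.0107],"turn":[0,0,0],"fingers":1},
    {"delta_pos":[0,0,0.0107],"turn":[0,0,0],"fingers":1},
    {"delta_pos":[0,0,0.0107],"turn":[0,0,0],"fingers":0.35},
    {"delta_pos":[0,0,0.0093],"turn":[0,0,0],"fingers":0.35},
    {"delta_pos":[0,0,0.0067],"turn":[0,0,0],"fingers":0.35},
    {"delta_pos":[0,0,-0.0667],"turn":[0,0,0],"fingers":0.35},
    {"delta_pos":[0,0,-0.1333],"turn":[0,0,0],"fingers":0.35},
    {"delta_pos":[0,0,-0.1333],"turn":[0,0,0],"fingers":0.35},
    {"delta_pos":[0,0,-0.1333],"turn":[0,0,0],"fingers":0.35},
  ],
)

```text
clock: 23.22
position: [0.459, -0.2715, 0.1429]
ee_rot: [0.707, 0.707, 0.0, -0.0]
ft_force: [-0.4, 0.3, -0.9]
grip_width: 0.653
grasp_force: 0.0
```

```bash
python3 - <<'E'
from h import *
c=snap('wrist'); P=cloud(c); z=P[...,2]
m=(z>.036)&(z<.06)&(np.hypot(P[...,0]-.46,P[...,1]+.272)<.04); q=P[m]; print(m.sum(), np.round(np.percentile(q[:,2],[5,50,95]),4), cv2.minEnclosingCircle((q[:,:2]*1000).astype(np.float32)))
E
python3 go.py 618,-10,150,86
```

```text
1918 [0.0433 0.0481 0.0492] ((457.3836975097656, -271.0381164550781), 19.81679916381836)
pos [ 458.6 -271.5  142.4] phi -0.0 t 23.27 w 0.644 gf 0.0 j7 0.64
618,-10,150,86 d [0.2616, 0.1592, -0.0076] turn [-0.0, -0.002, -1.502]
```

Small jar stands in its bay (top at 48 mm). Now I hover over the forceps.

In the tool's units: 0.261 m / 0.75 = 0.348, 0.159 m / 0.75 = 0.212, -1.5 rad / 6.2832 = -0.2387.

>>> move_arm(
  plan=[
    {"delta_pos":[0.348,0.212,-0.0133],"turn":[0,0,-0.2387],"fingers":0.35},
    {"delta_pos":[0.348,0.212,-0.0133],"turn":[0,0,-0.2387],"fingers":0.35},
    {"delta_pos":[0.348,0.212,-0.0133],"turn":[0,0,-0.2387],"fingers":0.35},
    {"delta_pos":[0.348,0.212,-0.0133],"turn":[0,0,-0.2387],"fingers":0.35},
    {"delta_pos":[0.348,0.212,-0.0133],"turn":[0,0,-0.2387],"fingers":0.35},
    {"delta_pos":[0.348,0.212,-0.0133],"turn":[0,0,-0.2387],"fingers":0.35},
    {"delta_pos":[0.348,0.212,-0.0133],"turn":[0,0,-0.2387],"fingers":0.35},
    {"delta_pos":[0.348,0.212,-0.0133],"turn":[0,0,-0.2387],"fingers":0.35},
    {"delta_pos":[0.348,0.212,-0.0133],"turn":[0,0,-0.2387],"fingers":0.35},
    {"delta_pos":[0.348,0.212,-0.0133],"turn":[0,0,-0.2387],"fingers":0.35},
    {"delta_pos":[0.348,0.212,-0.0133],"turn":[0,0,-0.2387],"fingers":0.35},
    {"delta_pos":[0.348,0.212,-0.0133],"turn":[0,0,-0.2387],"fingers":0.35},
  ],
)

```text
clock: 24.78
position: [0.6183, -0.011, 0.1532]
ee_rot: [0.036, 0.999, 0.0, -0.0]
ft_force: [-0.1, -0.2, 0.6]
grip_width: 0.65
grasp_force: 0.0
```

```bash
python3 - <<'E'
from h import *
c=snap('wrist'); P=cloud(c); save(c,'pics/w9.png'); z=P[...,2]
m=(z>.0035)&(z<.015)&(abs(P[...,0]-.62)<.075)&(abs(P[...,1]+.01)<.022); k,l,st,_=cv2.connectedComponentsWithStats(cv2.dilate(m.astype(np.uint8),np.ones((5,5)))); i=1+st[1:,4].argmax(); q=P[m&(l==i)]
print(len(q),np.round(np.percentile(q[:,2],[50,90]),4), cv2.minAreaRect((q[:,:2]*1000).astype(np.float32)), cv2.fitLine((q[:,:2]*1000).astype(np.float32),cv2.DIST_L2,0,.01,.01).ravel())
s=q[abs(q[:,0]-.618)<.008]; print('mid y',s[:,1].min(),s[:,1].max())
E
python3 go.py 618,-10,150,86
```

```text
771 [0.0079 0.009 ] ((619.3919677734375, -7.8265228271484375), (12.445549964904785, 125.03196716308594), 87.96847534179688) [ 9.987714e-01 -4.955421e-02  6.140509e+02 -7.520411e+00]
mid y -0.013984883912014412 -0.0015591872351820274
pos [618.3 -11.  153.2] phi 85.8 t 24.82 w 0.649 gf 0.0 j7 1.57
618,-10,150,86 d [0.0004, 0.001, 0.0032] turn [0.0, -0.0, -0.003]
```

View pics/w9.png

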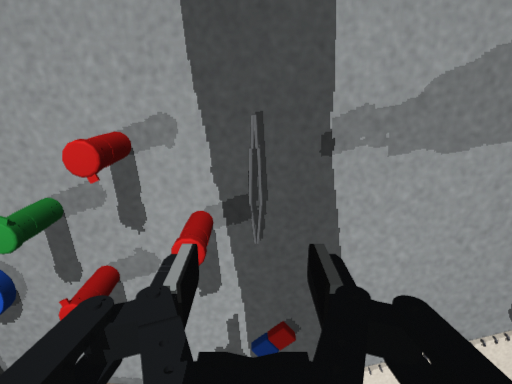

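Forceps at (256,178), centred near (619,-8) mm at about -2.5°. I descend with a narrower opening and grip.

In the tool's units: 0.1395 m / 0.75 = 0.186, 0.003 m / 0.75 = 0.004, -0.03 rad / 6.2832 = -0.0048.

>>> move_arm(
  plan=[
    {"delta_pos":[0,0.004,0.08],"turn":[0,0,-0.0048],"fingers":0.5},
    {"delta_pos":[0,0.004,0.1467],"turn":[0,0,-0.0048],"fingers":0.5},
    {"delta_pos":[0,0.004,0.18],"turn":[0,0,-0.0048],"fingers":0.5},
    {"delta_pos":[0,0.004,0.186],"turn":[0,0,-0.0048],"fingers":0.5},
    {"delta_pos":[0,0.004,0.186],"turn":[0,0,-0.0048],"fingers":0.5},
    {"delta_pos":[0,0.004,0.186],"turn":[0,0,-0.0048],"fingers":1},
    {"delta_pos":[0,0.004,0.186],"turn":[0,0,-0.0048],"fingers":1},
    {"delta_pos":[0,0.004,0.186],"turn":[0,0,-0.0048],"fingers":1},
    {"delta_pos":[0,0.004,0.186],"turn":[0,0,-0.0048],"fingers":1},
    {"delta_pos":[0,0.004,0.186],"turn":[0,0,-0.0048],"fingers":1},
    {"delta_pos":[0,0.004,0.186],"turn":[0,0,-0.0048],"fingers":1},
    {"delta_pos":[0,0.004,0.186],"turn":[0,0,-0.0048],"fingers":1},
  ],
  force=30,
)

```text
clock: 26.32
position: [0.6194, -0.0081, 0.0151]
ee_rot: [0.021, 1.0, 0.0, 0.001]
ft_force: [-0.5, 0.2, 6.9]
grip_width: 0.124
grasp_force: 29.5
```

```bash
python3 go.py 514.6,271.1,100,100.8
```

```text
pos [619.4  -8.1  15.1] phi 87.6 t 26.32 w 0.124 gf 29.5 j7 1.64
514.6,271.1,100,100.8 d [0.1162, 0.2746, -0.0849] turn [0.0, 0.002, -0.23]
```

In the tool's units: 0.274 m / 0.75 = 0.3653, 0.116 m / 0.75 = 0.1547, -0.23 rad / 6.2832 = -0.0366.

>>> move_arm(
  plan=[
    {"delta_pos":[0,0,-0.0667],"turn":[0,0,0],"fingers":1},
    {"delta_pos":[0,0,-0.1133],"turn":[0,0,0],"fingers":1},
    {"delta_pos":[0.1547,0.3653,-0.1133],"turn":[0,0,-0.0366],"fingers":1},
    {"delta_pos":[0.1547,0.3653,-0.1133],"turn":[0,0,-0.0366],"fingers":1},
    {"delta_pos":[0.1547,0.3653,-0.1133],"turn":[0,0,-0.0366],"fingers":1},
    {"delta_pos":[0.1547,0.3653,-0.1133],"turn":[0,0,-0.0366],"fingers":1},
    {"delta_pos":[0.1547,0.3653,-0.1133],"turn":[0,0,-0.0366],"fingers":1},
    {"delta_pos":[0.1547,0.3653,-0.1133],"turn":[0,0,-0.0366],"fingers":1},
    {"delta_pos":[0.1547,0.3653,-0.1133],"turn":[0,0,-0.0366],"fingers":1},
    {"delta_pos":[0.1547,0.3653,-0.1133],"turn":[0,0,-0.0366],"fingers":1},
    {"delta_pos":[0.1547,0.3653,-0.1133],"turn":[0,0,-0.0366],"fingers":1},
  ],
)

```text
clock: 27.7
position: [0.5147, 0.2694, 0.0989]
ee_rot: [-0.093, 0.996, -0.0, 0.0]
ft_force: [-0.3, -0.7, 0.5]
grip_width: 0.129
grasp_force: 29.6
```

```bash
python3 go.py
python3 - <<'E'
from h import *
c=snap('wrist'); save(c,'pics/w10.png')
E
python3 go.py 514.6,271.1,18,100.8
```

```text
pos [514.7 269.4  98.9] phi 100.7 t 27.7 w 0.129 gf 29.6 j7 1.27
pos [514.5 269.7  98.8] phi 100.7 t 27.75 w 0.124 gf 29.6 j7 1.27
514.6,271.1,18,100.8 d [-0.0003, 0.0014, 0.0808] turn [-0.0, 0.0, -0.002]
```

View pics/w10.png

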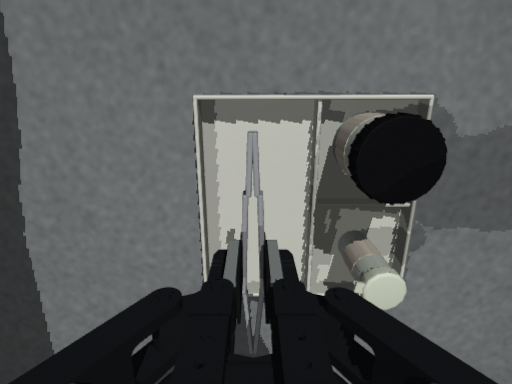

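The forceps hang along the long bay (x 200-312), at x≈252 and parallel to its walls. I lower, release and rise.

In the tool's units: -0.08 m / 0.75 = -0.1067, 0.079 m / 0.75 = 0.1053.

>>> move_arm(
  plan=[
    {"delta_pos":[0,0.0013,0.0667],"turn":[0,0,0],"fingers":1},
    {"delta_pos":[0,0.0013,0.0973],"turn":[0,0,0],"fingers":1},
    {"delta_pos":[0,0.0013,0.1053],"turn":[0,0,0],"fingers":1},
    {"delta_pos":[0,0.0013,0.1067],"turn":[0,0,0],"fingers":1},
    {"delta_pos":[0,0.0013,0.1067],"turn":[0,0,0],"fingers":1},
    {"delta_pos":[0,0.0013,0.1067],"turn":[0,0,0],"fingers":0.7},
    {"delta_pos":[0,0.0013,0.1053],"turn":[0,0,0],"fingers":0.65},
    {"delta_pos":[0,0.0013,0.1027],"turn":[0,0,0],"fingers":0.65},
    {"delta_pos":[0,0.0013,0.0533],"turn":[0,0,0],"fingers":0.65},
    {"delta_pos":[0,0.0013,-0.0267],"turn":[0,0,0],"fingers":0.65},
    {"delta_pos":[0,0.0013,-0.0933],"turn":[0,0,0],"fingers":0.65},
    {"delta_pos":[0,0.0013,-0.1067],"turn":[0,0,0],"fingers":0.65},
  ],
)

```text
clock: 29.25
position: [0.5155, 0.2723, 0.183]
ee_rot: [-0.094, 0.996, 0.002, 0.003]
ft_force: [-0.1, -0.0, -0.3]
grip_width: 0.352
grasp_force: 0.0
```

Run:
```python
from h import *
c=snap('wrist'); P=cloud(c); z=P[...,2]; b=np.array([.5078,.3069]); t=np.radians(10.83)
d=P[...,:2]-b; lx=np.cos(t)*d[...,0]+np.sin(t)*d[...,1]; ly=-np.sin(t)*d[...,0]+np.cos(t)*d[...,1]
m=(z>.0075)&(z<.02)&(abs(lx)<.071)&(ly>-.072)&(ly<-.003); q=np.stack([lx[m],ly[m],z[m]],1)*1000
print(m.sum(),np.round(np.percentile(q,[2,50,98],axis=0),1))
s=snap('scene'); a=cv2.resize(s['color'][:,:,::-1],(560,420)); cv2.imwrite('pics/fin.png',np.hstack([a[:,:560]])[:, :])
w=cv2.resize(c['color'][:,:,::-1],(400,300)); tp=cv2.resize(s['color'][80:320,180:500,::-1],(400,300),interpolation=cv2.INTER_CUBIC)
cv2.imwrite('pics/fin.png',np.hstack([w,tp]))
print(get_obs()['clock'])
```

```text
634 [[-59.6 -40.6   8.6]
 [ -5.9 -34.6  10.9]
 [ 59.1 -29.3  12.5]]
29.35
```

View pics/fin.png

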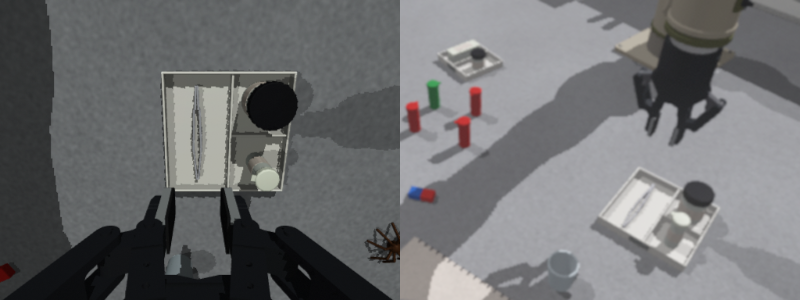

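The forceps lie flat on the long bay's floor at (195,135) on the left, with their top about 12 mm up. Large jar at (270,105) and vial at (262,172) stand upright. On the right, box_two with its jar is at (470,57), the look-alikes, cup and eraser are undisturbed, and the gripper is clear of everything.

```bash
python3 -c "
from workcell import hand_in; print(hand_in())"
```

```text
the job is handed in; nothing more can be done
None
```

Both kits are packed and the job is handed in at about 29 s of robot time; the last camera check showed every item in its bay, but `hand_in` returned no verdict.

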